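# Unstack the kitchen containers onto their own mats

### The job

Take the two stacks on the worktop apart, lifting one thing at a time from the top down and never tipping one over. Set each thing upright in the middle of the mat of its own colour: the blue-, red- and yellow-lidded containers on the blue, red and yellow mats, the green-capped jar on the green mat and the salt shaker on the white mat; turn the two oblong tubs so that they lie lengthwise along their mats.

Things in the scene. Friction and masses are not known exactly. Their poses are not given: they have to be found in the camera images.
- blue_tub: Oblong food tub, white body, blue lid: 96 mm along its x, 66 mm along its y, 48 mm tall, straight sides, flat top, about 0.25 kg. Origin: centre of the underside, z up. Stands on the worktop at the bottom of the three-high stack, with the red-lidded tub on it.
- red_tub: Oblong food tub, white body, red lid: 72 mm along its x, 50 mm along its y, 44 mm tall, straight sides, flat top, about 0.14 kg. Origin: centre of the underside, z up. Stands on the blue lid, roughly in line with that tub, and carries either the green-capped jar or the salt shaker.
- yellow_canister: Round white food canister with a yellow lid, 60 mm in diameter, 92 mm tall, straight sides, flat top, about 0.22 kg. Origin: centre of the underside, z up. Stands on the worktop and carries whichever of the jar and the salt shaker is not on the red tub.
- green_jar: Round glass spice jar with a green cap, 46 mm in diameter, 106 mm tall, about 0.11 kg; the cap is the top 20 mm. Origin: centre of the underside, z up. At the start its underside is 92 mm above the worktop, on the red or the yellow lid.
- salt_shaker: Round clear salt shaker with a grey top, 44 mm in diameter up to 70 mm, its domed top narrower (34 mm), 90 mm tall in all, about 0.1 kg. Origin: centre of the underside, z up. At the start its underside is 92 mm above the worktop, on the red or the yellow lid.
- blue_mat: Blue oblong mat, place of the blue-lidded tub: 126 mm along its x, 96 mm along its y. Fixed flat on the worktop, 3 mm thick; origin: centre of the underside.
- red_mat: Red oblong mat, place of the red-lidded tub: 102 mm along its x, 80 mm along its y. Fixed flat on the worktop, 3 mm thick; origin: centre of the underside.
- yellow_mat: Yellow round mat, place of the yellow-lidded canister: 90 mm in diameter. Fixed flat on the worktop, 3 mm thick; origin: centre of the underside.
- green_mat: Green round mat, place of the green-capped jar: 76 mm in diameter. Fixed flat on the worktop, 3 mm thick; origin: centre of the underside.
- white_mat: White round mat, place of the salt shaker: 76 mm in diameter. Fixed flat on the worktop, 3 mm thick; origin: centre of the underside. Between mats and stacks lie a loose cork stopper, egg timer and teaspoon, at most 52 mm tall, none within 55 mm of the centre of a mat or stack; other clutter, some of it tall, only at the back and sides, over 75 mm from those centres.
There are look-alikes about, which are no part of the job. Leave any turquoise look-alike of the blue_tub alone.

How it is judged:
By the outcome, as a careful person would: the job done as asked, in the order asked, and still so for the second after the job is handed in, with the robot touching nothing.
It also fails if it takes over 125 s, if anything falls off the work surface, if the arm or the gripper's body presses on something with over 40 N, if the wrist force passes 120 N, or if a joint passes its speed limit or range.

### The arm

A 6-joint arm with a two-finger parallel gripper is mounted at the origin on a cart in front of the work surface, level with it; the furniture and walls round the work are solid. World frame = base frame: x ahead of the robot, y to its left, z up, the work surface at z = 0. Lengths are in mm, angles in rad, forces in N, time in s.
With the tool pointing down it reaches from about 400 to 925 mm from the base axis. Payload 12.5 kg.
Tool frame: the origin (TCP) lies between the finger pads; the fingertips stand 19 mm ahead of it and the grasp point (between the pads) is the TCP (env.tips_ahead is the distance from the TCP to the fingertips, in mm); z points along the fingers, y is the line along which they close (so a half turn about z gives the same grasp; the last joint's range is limited). The gripper opens to 95 mm and grips with 3 to 60 N. Pads are 20 mm wide; open, the fingers measure 119 mm over their backs; the gripper's body (75 mm by 180 mm) begins 59 mm behind the grasp point.
Start: joints at [-1.332, 0.491, 1.559, -0, 1.092, -0.106], TCP at [211.278, -588.223, 233.661] pointing down, gripper open.
Joint ranges: [-3.1, 3.1], [-0.84, 2.19], [0.05, 2.79], [-1.13, 4.28], [0.06, 2.93], [-2.69, 2.69]. Speed limits (rad/s): [2.22, 2.22, 2.79, 3.14, 3.14, 3.14].

### API

Orientations are given as [roll, pitch, yaw] about the fixed x, y, z axes, in that order (R = Rz(yaw) Ry(pitch) Rx(roll)).
In Python, from cell import env gives the robot as it stands.
- The arm moves only by the shell command python3 -m crank 'ROWS'. ROWS is JSON, a list of rows, each a list of 5 numbers: the shift along the tool's x, y, z in mm, then the turn about the tool's z in degrees, then the finger opening in mm, from 0 to 95.1. In form: [[dx, dy, dz, yaw, grip], ...]. A call has 1 to 10 rows; each row is the pose to reach, as a shift and turn from the pose commanded when the call began, along the tool's axes at that moment; what a row does not reach only later rows make up. A row lasts 1/12 s, in which the tool goes at most 41.7 mm and 7.16 degrees, less where a joint would pass 70% of its speed; a pose out of reach is approached as far as the arm can. A call with a gripper value outside its range is refused whole. The fingers move at their own pace and stop on an object; the grip force is fixed at half the most. Time passes only in rows, so rows that repeat a pose let the fingers close. It gives the time, the measured TCP pose, the force, the opening and the grip force at its end, in the units of the state.
- env.state(): the state, without advancing time (a new reading comes with each control period).
- env.read_camera(name): name is "side" or "top"; returns a dict with "img" (384x512x3 uint8, blue, green, red), "K" (3x3 intrinsics, pixels), "k1" (the pictures are not rectified: a ray, as slopes to the right and down, at radius r is drawn at 1 + k1 r^2 times it, then the intrinsics apply), "pose" (4x4, takes a point from camera to world coordinates). Camera axes: x right, y down, z forward; pixel columns grow to the right and rows downward; lengths in mm; the calibration is good to about 2 mm. A picture is of the moment at which its call begins. There is no depth.
- env.job_done(): hands the job in; it is judged then, once.
The state is a dict: "t": time; "joints": joint angles; "qvel": joint speeds; "tau": joint torques, N m; "eef_pos": TCP position; "tcp_rot": TCP orientation; "ft_force": force on the tool from outside, world axes, zero at the start; "moment": the same for the moment, N m; "opening": opening from 0.0 (shut) to 1.0 (fully open); "grip_force": force on a finger pad.
Only numpy, scipy, OpenCV 4.12 (cv2) and the standard library are available. Lean on these libraries where they do the work, as an engineer would, in place of code of your own. Each camera call takes 0.05 s, during which the arm holds its last target. There are 200 camera calls.

## Working session

There is one attempt and no reset: what is moved stays moved. The work goes in short steps, Python scripts to look and compute and a shell command to move; the robot and the scene stay as the last step left them, time stands still between calls to the robot, and variables do not carry over. Pictures are saved under pics/ and viewed, at most 14 in all, crops included, and the job is handed in when it is done.

```bash
ls; mkdir -p pics
cat > h.py <<'E'
import numpy as np, cv2
from cell import env
def grab(n,f):
    c=env.read_camera(n); cv2.imwrite(f,c["img"]); np.savez(f[:-4],**{k:c[k] for k in("img","K","k1","pose")}); return c
def pix2w(c,u,v,z):
    K=c["K"];d=cv2.undistortPoints(np.array([[[u,v]]],float),K,np.array([float(c["k1"]),0,0,0,0]))[0,0]
    P=c["pose"];r=P[:3,:3]@[d[0],d[1],1];o=P[:3,3];return o+r*(z-o[2])/r[2]
def w2pix(c,p):
    P=c["pose"];q=P[:3,:3].T@(np.array(p,float)-P[:3,3]);a=q[:2]/q[2];a=a*(1+float(c["k1"])*(a@a));return (c["K"]@[*a,1])[:2]
E
python3 - <<'E'
from h import *
for n in("top","side"):
    c=grab(n,f"pics/{n}0.png");print(n,c["K"].round(1).tolist(),c["k1"],c["pose"].round(2).tolist())
s=env.state();print(s["eef_pos"],s["tcp_rot"],s["opening"])
E
```

```text
pics
top [[407.6, 0.0, 249.4], [0.0, 407.6, 192.6], [0.0, 0.0, 1.0]] -0.0717607370982323 [[0.03, -0.98, 0.19, 326.93], [-1.0, -0.04, -0.06, 439.22], [0.07, -0.19, -0.98, 1203.45], [0.0, 0.0, 0.0, 1.0]]
side [[387.3, 0.0, 252.2], [0.0, 387.3, 190.7], [0.0, 0.0, 1.0]] -0.1349471810017711 [[-1.0, -0.05, 0.06, 467.84], [-0.08, 0.57, -0.82, 1220.11], [0.01, -0.82, -0.57, 681.44], [0.0, 0.0, 0.0, 1.0]]
[ 211.23181728 -588.00327304  233.11504967] [-3.14056472e+00 -9.54747896e-05  3.44804944e-01] 1.0015685075596337
```

View pics/top0.png

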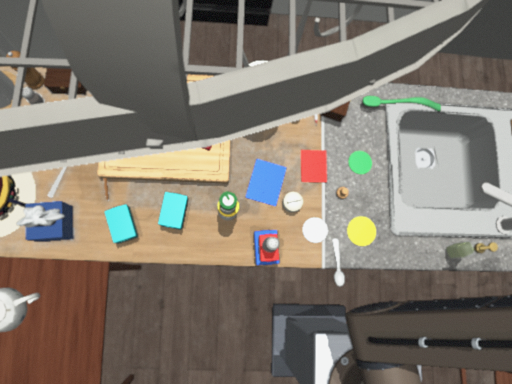

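View pics/side0.png

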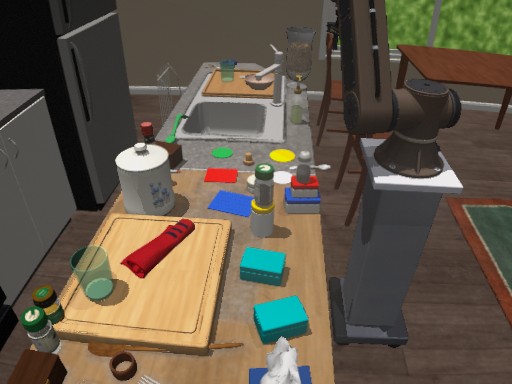

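Run:
```python
import cv2
a=cv2.imread("pics/top0.png")[140:290,190:390];cv2.imwrite("pics/c1.png",cv2.resize(a,None,fx=4,fy=4,interpolation=cv2.INTER_CUBIC))
b=cv2.imread("pics/side0.png")[135:245,190:340];cv2.imwrite("pics/c2.png",cv2.resize(b,None,fx=5,fy=5,interpolation=cv2.INTER_CUBIC))
```

```text
(no output)
```

View pics/c1.png

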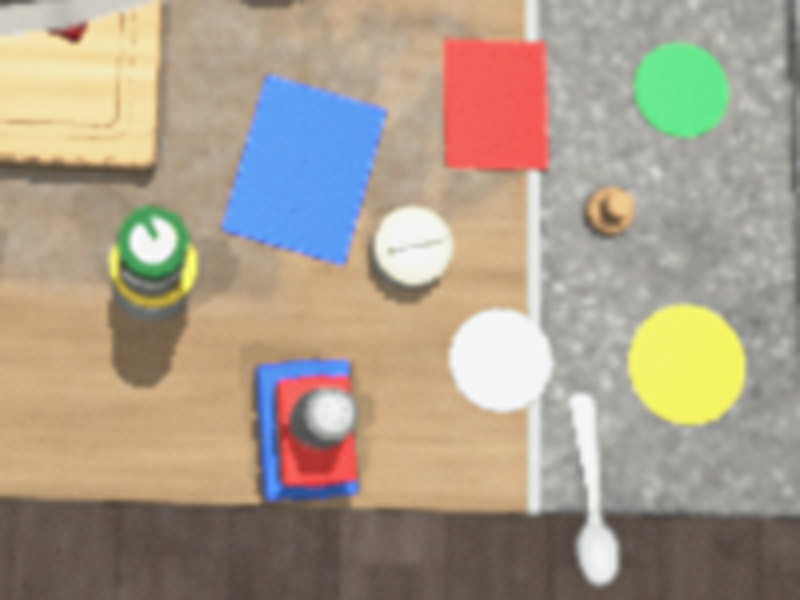

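View pics/c2.png

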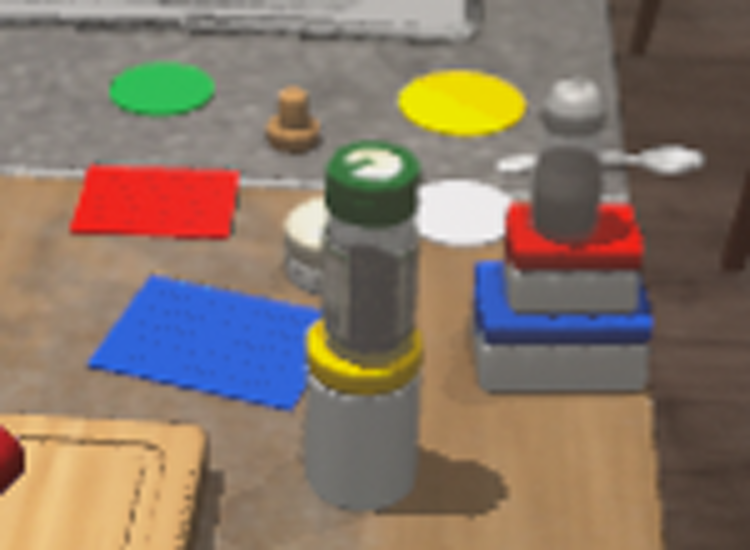

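Top view: the salt/red/blue stack is at px (267,245), and the jar on the canister at (228,203). Mats: blue (266,183), red (313,166), green (360,162), yellow (361,231), white (315,230). Blue-tub candidates are the turquoise tubs at (120,223) and (173,210), and the blue-lidded one under the red lid at (267,248). The last fits: the crop shows a blue lid with the red tub on it.

Run:
```python
from h import *
c={n:dict(np.load(f"pics/{n}0.npz")) for n in("top","side")}
t=c["top"];img=t["img"];hsv=cv2.cvtColor(img,cv2.COLOR_BGR2HSV)
def seg(seed,name,k=14,cc=t):
    m=np.zeros((386,514),np.uint8);im=cc["img"].copy();cv2.floodFill(im,m,seed,0,(28,)*3,(28,)*3,4|(255<<8)|cv2.FLOODFILL_MASK_ONLY|cv2.FLOODFILL_FIXED_RANGE)
    v,u=np.nonzero(m[1:-1,1:-1]);p=np.array([pix2w(cc,a,b,3)[:2] for a,b in zip(u,v)])
    r=cv2.minAreaRect(p.astype(np.float32));print(name,p.mean(0).round(1),len(p),"rect",np.round(r[0],1),np.round(r[1],1),round(r[2],1))
for s,n in(((266,183),"blue"),((313,166),"red"),((360,162),"green"),((361,231),"yellow"),((315,230),"white")): seg(s,n)
seg((213+10,172+5),"red side",cc=c["side"]);seg((232,205),"blue side",cc=c["side"]);seg((282,156),"yel side",cc=c["side"]);seg((222,153),"green side",cc=c["side"])
W=lambda q,z:np.array([pix2w(t,190+(a-1.5)/4,140+(b-1.5)/4,z)[:2] for a,b in q])
for n,q,z in(("red",[(277,378),(349,376),(357,484),(283,487)],92),("blue",[(258,366),(349,360),(357,495),(266,500)],48),("salt",[(328,412)],176),("jar",[(153,241)],198),("can",[(153,262)],92),("timer",[(413,245)],45),("cork",[(610,210)],20)):
    w=W(q,z);print(n,w.mean(0).round(1))
    if len(q)>1:
        d=(w[0]+w[1]-w[2]-w[3])/2;e=(w[0]+w[3]-w[1]-w[2])/2;print("  len",np.hypot(*d).round(1),np.hypot(*e).round(1),"ang",np.degrees(np.arctan2(d[1],d[0])).round(1),np.degrees(np.arctan2(e[1],e[0])).round(1)-90)
S=c["side"];X=lambda a,b,z:pix2w(S,190+(a-2)/5,135+(b-2)/5,z)[:2].round(1)
print("side: saltdome",X(575,105,176),"jarcap",X(373,165,198),"can bottom ctr?",X(360,470,0),"yellow lid",X(365,350,92))
p=[X(a,b,92) for a,b in((510,206),(637,205),(642,243),(508,243))];print("red lid",p,np.mean(p,0))
p=[X(a,b,48) for a,b in((477,262),(645,262),(652,318),(478,318))];print("blue lid",p,np.mean(p,0))
```

```text
blue [590.9 313.8] 1233 rect [591.5 313.2] [ 95.  124.5] 75.8
red [648.6 167.4] 788 rect [649.7 167.2] [98.8 78.4] 2.0
green [668.3  18.7] 417 rect [668.3  18. ] [71.  71.9] 88.8
yellow [453.   19.1] 662 rect [452.6  19.5] [85.  88.1] 1.6
white [456.7 156.6] 630 rect [470.1 161.7] [250.9  73.2] 0.3
red side [649.4 169.4] 387 rect [649.8 168.4] [99.7 76.5] 0.8
blue side [595.3 318. ] 743 rect [592.  315.6] [ 92.4 123.6] 75.9
yel side [454.4  21.9] 221 rect [454.6  23. ] [82.5 78.4] 5.6
green side [669.1  20.7] 150 rect [669.5  21.5] [68.  66.2] 7.2
red [389.7 310.3]
  len 73.7 50.1 ang 4.9 3.700000000000003
blue [392.8 311.6]
  len 94.9 65.0 ang 4.7 5.200000000000003
salt [397.1 313. ]
jar [498.3 427.7]
can [501.7 425.9]
timer [529.1 237. ]
cork [566.3  82.2]
side: saltdome [397.6 323.5] jarcap [499.1 430.1] can bottom ctr? [501.6 421.9] yellow lid [500.2 436.3]
red lid [array([426.4, 293.9]), array([354.3, 286. ]), array([353.8, 324.9]), array([427.6, 331.7])] [390.525 309.125]
blue lid [array([442.7, 287. ]), array([344.7, 278. ]), array([344.1, 333.8]), array([441.5, 342.5])] [393.25  310.325]
```

```bash
python3 - <<'E'
from h import *
t=dict(np.load("pics/top0.npz"));s=dict(np.load("pics/side0.npz"))
print("white",pix2w(t,190+(501-1.5)/4,140+(360-1.5)/4,3),"big canister base",pix2w(s,148,205,0),"spoon",pix2w(t,337,245,5),"bottle",pix2w(t,345,108,0))
E
python3 -m crank '[[0,0,-41,7,95],[0,0,-82,14,95],[0,0,-120,19.8,95],[0,0,-150,19.8,95],[0,0,-150,19.8,95],[0,0,-150,19.8,95]]'
```

```text
white [451.79258177 162.15823731   3.        ] big canister base [840.51438814 346.80188886   0.        ] spoon [407.78209567  95.33722879   5.        ] bottle [846.41883429  61.75761848   0.        ]
t: 0.6
eef_pos: [211.3, -588.3, 384.8]
tcp_rot: [3.139, -0.001, -0.0]
ft_force: [0.5, -0.5, -0.6]
opening: 0.999
grip_force: 0.0
```

```bash
python3 -m crank '[[269,-488,0,0,95],[269,-488,0,0,95],[269,-488,0,0,95],[269,-488,0,0,95],[269,-488,0,0,95],[269,-488,0,0,95],[269,-488,0,0,95],[269,-488,0,0,95],[269,-488,0,0,95],[269,-488,0,0,95]]'
python3 -m crank '[[77,-139,0,0,95],[77,-139,0,0,95],[77,-139,0,0,95],[77,-139,0,0,95],[77,-139,0,0,95],[77,-139,0,0,95]]'
```

```text
t: 1.43
eef_pos: [412.8, -221.3, 382.1]
tcp_rot: [-3.14, 0.002, -0.001]
ft_force: [0.6, -0.5, 0.1]
opening: 0.999
grip_force: 0.0
t: 1.93
eef_pos: [489.9, -83.1, 381.9]
tcp_rot: [-3.141, 0.003, 0.003]
ft_force: [-0.4, -0.1, 0.4]
opening: 0.998
grip_force: 0.0
```

```bash
python3 -m crank '[[-93,-396,122,0,95],[-93,-396,122,0,95],[-93,-396,122,0,95],[-93,-396,122,0,95],[-93,-396,122,0,95],[-93,-396,122,0,95],[-93,-396,122,0,95],[-93,-396,122,0,95],[-93,-396,122,0,95],[-93,-396,122,0,95]]'
python3 -m crank '[[0,-10,0,0,95],[0,0,0,0,95]]'
python3 - <<'E'
from h import *
s=env.state();print(s["eef_pos"].round(1),s["tcp_rot"].round(3))
c=grab("side","pics/s1.png");T=grab("top","pics/t1.png")
a=c["img"][110:230,220:360];a=cv2.resize(a,None,fx=4,fy=4,interpolation=cv2.INTER_CUBIC)
b=T["img"][170:290,220:340];b=cv2.resize(b,None,fx=4,fy=4,interpolation=cv2.INTER_CUBIC)
cv2.imwrite("pics/c3.png",np.hstack([a[:480,:320+0] if 0 else cv2.resize(a,(400,343)),cv2.resize(b,(343,343))]))
E
```

```text
t: 2.77
eef_pos: [398.2, 304.4, 262.6]
tcp_rot: [3.141, 0.001, -0.002]
ft_force: [1.9, -0.5, 0.3]
opening: 1.0
grip_force: 0.0
t: 2.93
eef_pos: [398.4, 305.7, 262.3]
tcp_rot: [3.14, 0.002, 0.002]
ft_force: [-0.7, -0.5, 0.3]
opening: 1.001
grip_force: 0.0
[398.4 305.7 262.3] [3.14e+00 2.00e-03 2.00e-03]
```

View pics/c3.png

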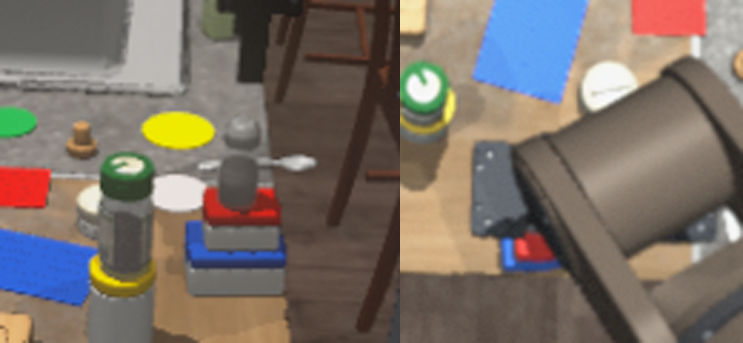

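Run:
```python
from h import *
c=dict(np.load("pics/s1.npz"))
f=lambda p:((w2pix(c,p)-[220,110])*400/140).round(1)
print("tip",f((398.4,305.7,243)),"dome top",f((397,313,182)),"base",f((397,313,92)),"jar top",f((498,428,198)),f((498,428,92)))
```

```text
tip [246.1  56.1] dome top [242.5 119.1] base [234.8 200.1] jar top [127.8 163.3] [124.7 264.9]
```

```bash
python3 -m crank '[[-2,-7,30,0,95],[-2,-7,60,0,95],[-2,-7,90,0,95],[-2,-7,115,0,95],[-2,-7,125,0,95],[-2,-7,125,0,95],[-2,-7,125,0,80],[-2,-7,125,0,70],[-2,-7,125,0,60],[-2,-7,125,0,55]]'
python3 -m crank '[[0,0,0,0,50],[0,0,0,0,46],[0,0,0,0,42],[0,0,0,0,38],[0,0,0,0,35],[0,0,0,0,35],[0,0,0,0,35],[0,0,0,0,35]]'
```

```text
t: 3.87
eef_pos: [397.3, 311.2, 140.1]
tcp_rot: [-3.141, -0.002, -0.001]
ft_force: [-0.4, 0.7, 0.0]
opening: 0.779
grip_force: 0.0
t: 4.53
eef_pos: [396.9, 311.1, 138.9]
tcp_rot: [3.142, -0.0, -0.001]
ft_force: [0.3, 1.0, 1.4]
opening: 0.436
grip_force: 30.0
```

```bash
python3 -m crank '[[0,0,-6,0,35],[0,0,-20,0,35],[0,0,-45,0,35],[10,30,-50,0,35],[25,65,-50,0,35],[40,103,-50,0,35],[50,132,-45,0,35],[56,148,-25,0,35],[56,148,5,0,35],[56,148,35,0,35]]'
python3 -m crank '[[0,0,25,0,35],[0,0,40,0,35],[0,0,49,0,35],[0,0,52,0,35],[0,0,52,0,35],[0,0,52,0,35]]'
```

```text
t: 5.37
eef_pos: [453.6, 161.9, 103.9]
tcp_rot: [-3.141, -0.002, -0.003]
ft_force: [0.4, 0.8, -1.4]
opening: 0.436
grip_force: 30.0
t: 5.87
eef_pos: [453.1, 163.2, 52.7]
tcp_rot: [-3.141, -0.001, -0.001]
ft_force: [0.4, -0.6, -0.7]
opening: 0.437
grip_force: 30.0
```

```bash
python3 -m crank '[[0,0,1.5,0,35],[0,0,2.5,0,35],[0,0,2.5,0,35]]'
python3 -m crank '[[0,0,0,0,50],[0,0,0,0,60],[0,0,0,0,68],[0,0,0,0,68],[0,0,-30,0,68],[0,0,-60,0,68],[0,0,-100,0,68],[0,0,-140,0,80],[0,0,-170,0,95],[0,0,-170,0,95]]'
```

```text
t: 6.12
eef_pos: [453.2, 163.1, 50.0]
tcp_rot: [-3.141, -0.002, -0.001]
ft_force: [0.6, 1.2, 2.4]
opening: 0.432
grip_force: 30.0
t: 6.95
eef_pos: [454.5, 163.5, 224.8]
tcp_rot: [-3.14, -0.009, -0.001]
ft_force: [-0.5, 0.6, -0.5]
opening: 0.869
grip_force: 0.0
```

```bash
python3 -m crank '[[5,-30,-25,0,95],[12,-70,-35,0,95],[18,-110,-35,0,95],[25,-150,-35,0,95],[31,-190,-35,0,95],[38,-228,-35,0,95],[44,-255,-35,0,95],[44,-265,-35,0,95],[44,-265,-35,0,95],[44,-265,-35,0,95]]'
python3 - <<'E'
from h import *
T=grab("top","pics/t2.png");s=env.state();print(s["eef_pos"],s["t"])
a=T["img"][140:260,210:370];cv2.imwrite("pics/c4.png",cv2.resize(a,None,fx=4,fy=4,interpolation=cv2.INTER_CUBIC))
for p in((453,163,82),(453,163,3)): print((w2pix(T,p)-[210,140])*4)
E
```

```text
t: 7.78
eef_pos: [496.5, 427.4, 253.3]
tcp_rot: [3.14, 0.001, -0.0]
ft_force: [-0.5, 0.0, -0.8]
opening: 1.003
grip_force: 0.0
[496.69396636 426.86662094 253.82402373] 7.8333
[443.88547217 345.914505  ]
[418.3954944  356.85344671]
```

View pics/c4.png

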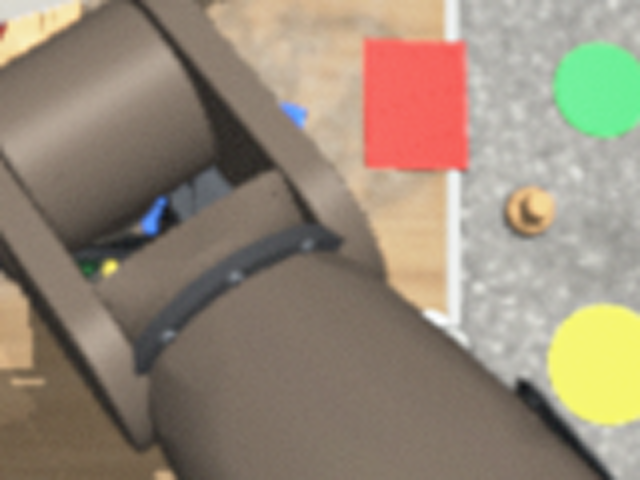

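The arm hides the salt shaker (expected at crop ~(444,346)), so I'll check it later. Now the jar grasp.

```bash
python3 -m crank '[[2,-1,30,0,95],[2,-1,60,0,95],[2,-1,88,0,95],[2,-1,102,0,95],[2,-1,106,0,90],[2,-1,106,0,80],[2,-1,106,0,70],[2,-1,106,0,60],[2,-1,106,0,55],[2,-1,106,0,50]]'
python3 -m crank '[[0,0,0,0,47],[0,0,0,0,44],[0,0,0,0,40],[0,0,0,0,37],[0,0,0,0,37],[0,0,0,0,37],[0,0,0,0,37]]'
```

```text
t: 8.67
eef_pos: [499.2, 429.1, 149.4]
tcp_rot: [-3.141, -0.001, -0.001]
ft_force: [0.2, -0.3, 0.0]
opening: 0.653
grip_force: 0.0
t: 9.25
eef_pos: [499.1, 429.0, 148.6]
tcp_rot: [-3.142, -0.0, -0.001]
ft_force: [-1.3, -0.8, 4.3]
opening: 0.475
grip_force: 30.0
```

```bash
python3 -m crank '[[0,0,-6,0,37],[0,0,-20,0,37],[0,0,-42,0,37],[0,0,-55,0,37],[8,20,-60,0,37],[20,50,-60,0,37],[34,84,-60,0,37],[49,118,-60,0,37],[63,153,-60,0,37],[77,187,-60,0,37]]'
python3 -m crank '[[14,34,0,0,37],[28,68,0,0,37],[42,102,0,0,37],[56,136,0,0,37],[70,170,0,0,37],[82,200,0,0,37],[90,217,0,0,37],[92.5,222,0,0,37],[92.5,222,20,0,37],[92.5,222,50,0,37]]'
python3 -m crank '[[0,0,30,0,37],[0,0,60,0,37],[0,0,80,0,37],[0,0,93,0,37],[0,0,97,0,37],[0,0,97,0,37],[0,0,97,0,37]]'
```

```text
t: 10.08
eef_pos: [576.1, 240.3, 208.5]
tcp_rot: [3.141, 0.0, -0.001]
ft_force: [-0.0, 0.7, 0.2]
opening: 0.473
grip_force: 30.0
t: 10.92
eef_pos: [669.3, 19.8, 160.5]
tcp_rot: [3.141, -0.005, -0.001]
ft_force: [0.9, 0.1, -1.5]
opening: 0.468
grip_force: 30.0
t: 11.5
eef_pos: [668.7, 20.2, 62.5]
tcp_rot: [3.141, -0.001, -0.0]
ft_force: [0.4, 0.9, -1.2]
opening: 0.473
grip_force: 30.0
```

```bash
python3 -m crank '[[0,0,1.5,0,37],[0,0,2.7,0,37],[0,0,2.7,0,37]]'
```

```text
t: 11.75
eef_pos: [668.7, 19.9, 59.6]
tcp_rot: [3.141, -0.002, -0.001]
ft_force: [0.4, 0.9, 2.2]
opening: 0.479
grip_force: 30.0
```

```bash
python3 -m crank '[[0,0,0,0,55],[0,0,0,0,65],[0,0,0,0,70],[0,0,0,0,70],[0,0,-30,0,70],[0,0,-65,0,70],[0,0,-100,0,80],[0,0,-120,0,95],[0,0,-120,0,95],[0,0,-120,0,95]]'
python3 - <<'E'
from h import *
T=grab("top","pics/t3.png");S=grab("side","pics/s3.png");s=env.state();print(s["eef_pos"],s["t"])
a=T["img"][150:280,190:330];b=S["img"][130:250,180:340]
cv2.imwrite("pics/c5.png",np.hstack([cv2.resize(a,(390,362),interpolation=cv2.INTER_CUBIC),cv2.resize(b,(400,362),interpolation=cv2.INTER_CUBIC)]))
E
```

```text
t: 12.58
eef_pos: [668.3, 19.8, 179.7]
tcp_rot: [3.141, -0.002, -0.001]
ft_force: [-0.4, 0.1, -0.2]
opening: 0.96
grip_force: 0.0
[667.59417824  19.84094831 177.54910901] 12.6833
```

View pics/c5.png

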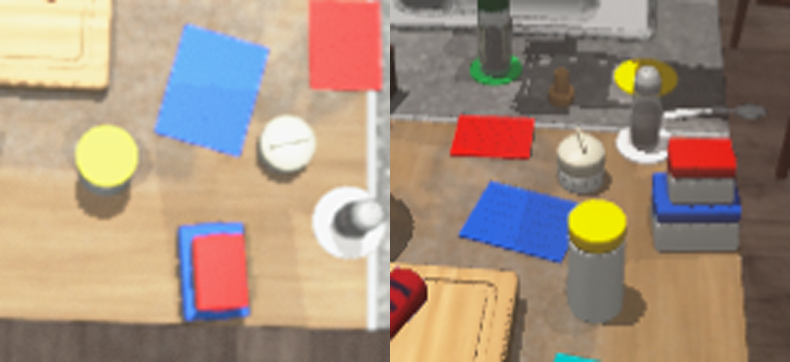

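Salt (left crop 362,220) and jar (right crop 495,40) stand on their mats. The red lid (220,272) and yellow lid (105,155) are now clear, so I'll measure them.

Run:
```python
from h import *
t=dict(np.load("pics/t3.npz"))
def seg(u,v,z,n):
    m=np.zeros((386,514),np.uint8);cv2.floodFill(t["img"].copy(),m,(u,v),0,(40,)*3,(40,)*3,4|(255<<8)|(1<<17)|(1<<16))
    v,u=np.nonzero(m[1:-1,1:-1]);p=np.array([pix2w(t,a,b,z)[:2] for a,b in zip(u,v)],np.float32);r=cv2.minAreaRect(p)
    print(n,p.mean(0).round(1),len(p),np.round(r[1],1),round(r[2],1))
seg(190+220*140//390,150+272*130//362,92,"red");seg(190+105*140//390,150+155*130//362,92,"yellow")
seg(190+185*140//390,150+290*130//362,48,"bluelid")
```

```text
red [389.8 310. ] 463 [70.6 49.4] 1.7
yellow [501.3 426.4] 389 [58.6 57.9] 2.4
bluelid [405.2 331.4] 148 [ 54.8 108.1] 62.4
```

```bash
python3 -m crank '[[-15,-15,0,0,95],[-40,-42,0,0,95],[-68,-70,0,0,95],[-96,-99,0,0,95],[-124,-128,0,-1,95],[-152,-157,0,-2,95],[-180,-186,0,-3,95],[-208,-215,0,-3.5,95],[-236,-244,0,-3.5,95],[-264,-274,0,-3.5,95]]'
python3 -m crank '[[-15,-15,0,0,95],[-15,-15,0,0,95],[-15,-15,0,0,95]]'
```

```text
t: 13.52
eef_pos: [402.4, 294.7, 177.5]
tcp_rot: [3.14, 0.002, 0.06]
ft_force: [1.2, 1.8, -0.5]
opening: 0.998
grip_force: 0.0
t: 13.77
eef_pos: [387.5, 308.6, 177.7]
tcp_rot: [3.141, 0.002, 0.063]
ft_force: [-0.0, 0.5, 0.5]
opening: 1.002
grip_force: 0.0
```

```bash
python3 -m crank '[[2,-1,30,0,95],[2,-1,60,0,95],[2,-1,85,0,95],[2,-1,97,0,95],[2,-1,101,0,85],[2,-1,101,0,75],[2,-1,101,0,68],[2,-1,101,0,62],[2,-1,101,0,58],[2,-1,101,0,54]]'
python3 -m crank '[[0,0,0,0,51],[0,0,0,0,48],[0,0,0,0,45],[0,0,0,0,42],[0,0,0,0,42],[0,0,0,0,42],[0,0,0,0,42]]'
```

```text
t: 14.6
eef_pos: [390.7, 309.4, 78.4]
tcp_rot: [-3.141, -0.001, 0.06]
ft_force: [-0.1, 0.7, 0.4]
opening: 0.637
grip_force: 0.0
t: 15.18
eef_pos: [390.6, 309.4, 78.1]
tcp_rot: [-3.141, -0.001, 0.06]
ft_force: [-1.0, 0.7, 6.2]
opening: 0.524
grip_force: 29.8
```

```bash
python3 -m crank '[[0,0,-6,0,42],[0,0,-22,0,42],[0,0,-48,0,42],[8,5,-60,0,42],[25,16,-65,0,42],[55,35,-65,0,42],[88,55,-65,0,42],[122,77,-65,1,42],[156,98,-65,2,42],[190,119,-65,2,42]]'
python3 -m crank '[[0,0,0,0,42],[0,0,0,0,42]]'
python3 - <<'E'
from h import *
s=env.state();p=s["eef_pos"];y=s["tcp_rot"][2];d=np.array([649,168])-p[:2];c,n=np.cos(y),np.sin(y);print(p,np.degrees(y),d[0]*c+d[1]*n,d[0]*n-d[1]*c,p[2]-33)
E
```

```text
t: 16.02
eef_pos: [588.5, 200.6, 142.9]
tcp_rot: [3.141, 0.001, 0.024]
ft_force: [0.7, 0.7, -1.9]
opening: 0.526
grip_force: 29.8
t: 16.18
eef_pos: [588.1, 200.5, 142.1]
tcp_rot: [3.141, 0.001, 0.023]
ft_force: [-0.5, 0.7, -1.6]
opening: 0.523
grip_force: 29.8
[588.14288185 200.49638336 142.13558693] 1.3103681532719602 60.098067996307876 33.879580641080416 109.13558692701932
```

```bash
python3 -m crank '[[20,11,0,0,42],[42,24,5,0,42],[57,32,20,0,42],[60,34,45,0,42],[60,34,72,0,42],[60,34,92,0,42],[60,34,103,0,42],[60,34,106,0,42],[60,34,106,0,42],[60,34,106,0,42]]'
```

```text
t: 17.02
eef_pos: [648.3, 169.9, 37.9]
tcp_rot: [-3.141, -0.001, 0.026]
ft_force: [0.2, -0.0, -2.2]
opening: 0.524
grip_force: 29.8
```

```bash
python3 -m crank '[[0,0,1.5,0,42],[0,0,2.5,0,42],[0,0,2.5,0,42]]'
```

```text
t: 17.27
eef_pos: [648.3, 169.5, 34.9]
tcp_rot: [-3.142, -0.001, 0.025]
ft_force: [0.3, -0.7, -2.2]
opening: 0.526
grip_force: 29.8
```

```bash
python3 -m crank '[[0.5,1.5,1,0,42],[0.5,1.5,2,0,42],[0.5,1.5,2,0,42]]'
```

```text
t: 17.52
eef_pos: [648.9, 167.8, 33.2]
tcp_rot: [3.142, -0.001, 0.025]
ft_force: [-1.5, -0.2, 6.3]
opening: 0.524
grip_force: 29.8
```

```bash
python3 -m crank '[[0,0,0,0,58],[0,0,0,0,68],[0,0,0,0,74],[0,0,0,0,74],[0,0,-30,0,74],[0,0,-65,0,80],[0,0,-100,0,95],[0,0,-110,0,95],[0,0,-110,0,95]]'
python3 - <<'E'
from h import *
s=env.state();p=s["eef_pos"];y=s["tcp_rot"][2];d=np.array([501,427])-p[:2];c,n=np.cos(y),np.sin(y);print(p,d[0]*c+d[1]*n,d[0]*n-d[1]*c,p[2]-57)
E
```

```text
t: 18.27
eef_pos: [649.8, 168.2, 145.4]
tcp_rot: [-3.141, -0.005, 0.025]
ft_force: [-0.4, 0.4, -0.0]
opening: 0.976
grip_force: 0.0
[649.83464116 168.1808936  145.43919703] -142.19881426945344 -262.5234798416818 88.43919703499924
```

```bash
python3 -m crank '[[-8,-15,0,0,95],[-24,-45,0,0,95],[-43,-80,0,0,95],[-61,-113,0,0,95],[-79,-146,0,0,95],[-97,-179,0,0,95],[-115,-212,0,0,95],[-132,-243,0,0,95],[-141,-261,0,0,95],[-142,-262,0,0,95]]'
python3 -m crank '[[0,0,0,0,95],[0,0,30,0,95],[0,0,60,0,95],[0,0,80,0,95],[0,0,87,0,95],[0,0,87,0,85],[0,0,87,0,75],[0,0,87,0,68],[0,0,87,0,64],[0,0,87,0,61]]'
python3 -m crank '[[0,0,0,0,58],[0,0,0,0,55],[0,0,0,0,52],[0,0,0,0,52],[0,0,0,0,52],[0,0,0,0,52]]'
```

```text
t: 19.1
eef_pos: [496.5, 429.5, 139.9]
tcp_rot: [3.14, 0.003, 0.029]
ft_force: [0.1, 0.4, 0.3]
opening: 1.003
grip_force: 0.0
t: 19.93
eef_pos: [500.4, 426.4, 56.4]
tcp_rot: [-3.141, -0.002, 0.025]
ft_force: [-0.3, 0.1, -0.4]
opening: 0.705
grip_force: 0.0
t: 20.43
eef_pos: [500.3, 426.5, 55.9]
tcp_rot: [-3.141, -0.001, 0.026]
ft_force: [-0.8, -0.3, 5.6]
opening: 0.626
grip_force: 30.0
```

```bash
python3 -m crank '[[0,0,-6,0,52],[0,0,-22,0,52],[0,0,-48,0,52],[0,0,-80,0,52],[0,0,-110,0,52],[0,0,-130,0,52],[0,0,-135,0,52],[-2,15,-135,0,52],[-6,42,-135,0,52],[-11,78,-135,0,52]]'
python3 -m crank '[[-5,36,0,0,52],[-10,73,0,0,52],[-15,110,0,0,52],[-20,147,0,0,52],[-26,184,0,0,52],[-31,221,0,0,52],[-36,258,0,0,52],[-41,290,0,0,52],[-45,315,0,0,52],[-46,326,0,0,52]]'
python3 - <<'E'
from h import *
s=env.state();p=s["eef_pos"];y=s["tcp_rot"][2];d=np.array([453.5,20.5])-p[:2];c,n=np.cos(y),np.sin(y);print(p,d[0]*c+d[1]*n,d[0]*n-d[1]*c,p[2]-59)
E
```

```text
t: 21.27
eef_pos: [490.2, 348.1, 188.8]
tcp_rot: [3.141, 0.001, 0.027]
ft_force: [0.9, -0.1, -3.1]
opening: 0.627
grip_force: 30.0
t: 22.1
eef_pos: [452.2, 18.6, 189.4]
tcp_rot: [3.141, 0.002, 0.023]
ft_force: [0.4, -0.2, -2.4]
opening: 0.628
grip_force: 30.0
[452.1678539   18.62018496 189.39820988] 1.37576227115067 -1.8481331070296068 130.39820988293926
```

```bash
python3 -m crank '[[1,-1.5,20,0,52],[1,-1.5,50,0,52],[1,-1.5,80,0,52],[1,-1.5,108,0,52],[1,-1.5,122,0,52],[1,-1.5,126,0,52],[1,-1.5,126,0,52],[1,-1.5,126,0,52]]'
```

```text
t: 22.77
eef_pos: [454.4, 22.7, 64.5]
tcp_rot: [3.142, 0.0, 0.026]
ft_force: [-0.1, 0.3, -2.2]
opening: 0.629
grip_force: 30.0
```

```bash
python3 -m crank '[[0,0,1.5,0,52],[0,0,3,0,52],[0,0,3,0,52]]'
```

```text
t: 23.02
eef_pos: [454.5, 22.5, 61.8]
tcp_rot: [3.141, -0.001, 0.025]
ft_force: [-0.6, -0.1, -2.7]
opening: 0.624
grip_force: 30.0
```

```bash
python3 -m crank '[[-1,1.5,1.5,0,52],[-1,1.5,2.7,0,52],[-1,1.5,2.7,0,52]]'
```

```text
t: 23.27
eef_pos: [453.3, 20.8, 58.9]
tcp_rot: [3.141, -0.001, 0.025]
ft_force: [-1.4, -0.6, 3.8]
opening: 0.627
grip_force: 30.0
```

```bash
python3 -m crank '[[0,0,0,0,68],[0,0,0,0,78],[0,0,0,0,84],[0,0,0,0,84],[0,0,-30,0,84],[0,0,-65,0,84],[0,0,-100,0,95],[0,0,-115,0,95],[0,0,-115,0,95]]'
python3 - <<'E'
from h import *
t=grab("top","pics/t4.png")
def seg(u,v,z,n):
    m=np.zeros((386,514),np.uint8);cv2.floodFill(t["img"].copy(),m,(u,v),0,(40,)*3,(40,)*3,4|(255<<8)|(1<<17)|(1<<16))
    v,u=np.nonzero(m[1:-1,1:-1]);p=np.array([pix2w(t,a,b,z)[:2] for a,b in zip(u,v)],np.float32);r=cv2.minAreaRect(p)
    print(n,p.mean(0).round(1),len(p),np.round(r[0],1),np.round(r[1],1),round(r[2],1))
seg(267,247,48,"blue");seg(313,166,47,"red")
s=env.state();p=s["eef_pos"];print(p,s["tcp_rot"])
E
```

```text
t: 24.02
eef_pos: [454.5, 20.9, 176.6]
tcp_rot: [3.141, -0.006, 0.026]
ft_force: [0.5, -0.8, -0.2]
opening: 0.99
grip_force: 0.0
blue [393.7 312. ] 758 [394.  311.9] [95.4 64.1] 5.4
red [642.8 174.9] 656 [637.4 176.4] [ 76.1 100.9] 89.6
[453.80613434  20.93468154 174.74026255] [ 3.14108127 -0.00348143  0.02543245]
```

```bash
python3 -m crank '[[-2,-15,0,0,95],[-8,-45,0,-1,95],[-15,-82,0,-2,95],[-22,-119,0,-3,95],[-28,-156,0,-3.8,95],[-35,-193,0,-3.8,95],[-42,-230,0,-3.8,95],[-48,-263,0,-3.8,95],[-52,-286,0,-3.8,95],[-53,-292,0,-3.8,95]]'
python3 -m crank '[[0,0,0,0,95],[0,0,0,0,95]]'
```

```text
t: 24.9
eef_pos: [391.6, 314.1, 171.7]
tcp_rot: [3.141, 0.002, 0.094]
ft_force: [0.0, 0.6, -0.5]
opening: 1.001
grip_force: 0.0
t: 25.07
eef_pos: [392.5, 310.9, 172.3]
tcp_rot: [3.14, 0.002, 0.092]
ft_force: [0.1, -0.3, 0.0]
opening: 0.999
grip_force: 0.0
```

Descend to TCP z ≈ 28 (tips 9).

```bash
python3 -m crank '[[1,0,35,0,95],[1,0,70,0,95],[1,0,105,0,95],[1,0,130,0,95],[1,0,140,0,95],[1,0,141,0,88],[1,0,141,0,80],[1,0,141,0,75],[1,0,141,0,71],[1,0,141,0,68]]'
python3 -m crank '[[0,0,0,0,65],[0,0,0,0,62],[0,0,0,0,58],[0,0,0,0,58],[0,0,0,0,58],[0,0,0,0,58],[0,0,0,0,58]]'
```

```text
t: 25.9
eef_pos: [394.4, 311.8, 33.7]
tcp_rot: [-3.141, -0.002, 0.092]
ft_force: [-0.3, -0.2, 0.2]
opening: 0.735
grip_force: 0.0
t: 26.48
eef_pos: [394.3, 311.9, 33.4]
tcp_rot: [-3.141, -0.002, 0.092]
ft_force: [0.0, -0.1, 9.0]
opening: 0.689
grip_force: 30.0
```

```bash
python3 -m crank '[[0,0,-6,0,58],[0,0,-22,0,58],[0,0,-48,0,58],[10,1,-68,0,58],[30,2,-70,3,58],[62,5,-70,8,58],[97,8,-70,14,58],[132,10,-70,19.5,58],[165,13,-70,19.5,58],[187,15,-70,19.5,58]]'
python3 -m crank '[[5,0,0,0,58],[8,0,0,0,58],[8,0,0,0,58]]'
python3 - <<'E'
from h import *
s=env.state();p=s["eef_pos"];y=s["tcp_rot"][2];d=np.array([592,314.7])-p[:2];c,n=np.cos(y),np.sin(y);print(p,np.degrees(y),d[0]*c+d[1]*n,d[0]*n-d[1]*c,p[2]-36.5)
E
```

```text
t: 27.32
eef_pos: [584.0, 313.4, 102.7]
tcp_rot: [-3.141, -0.001, -0.25]
ft_force: [-0.2, -0.2, -4.5]
opening: 0.69
grip_force: 30.0
t: 27.57
eef_pos: [588.6, 311.5, 102.1]
tcp_rot: [3.141, 0.001, -0.249]
ft_force: [0.1, 0.0, -3.9]
opening: 0.694
grip_force: 30.0
[588.55901612 311.45277665 102.13744864] -14.253721869169182 2.5355337435857113 -3.9944834679237675 65.63744864390992
```

```bash
python3 -m crank '[[2.5,-4,15,0,58],[2.5,-4,35,0,58],[2.5,-4,53,0,58],[2.5,-4,60,0,58],[2.5,-4,61.5,0,58],[2.5,-4,61.5,0,58],[2.5,-4,61.5,0,58]]'
```

```text
t: 28.15
eef_pos: [592.8, 315.4, 41.7]
tcp_rot: [-3.141, -0.001, -0.248]
ft_force: [-0.7, 0.2, -2.7]
opening: 0.689
grip_force: 30.0
```

```bash
python3 -m crank '[[0,0,1.5,0,58],[0,0,2.5,0,58],[0,0,2.5,0,58]]'
```

```text
t: 28.4
eef_pos: [592.8, 315.1, 38.9]
tcp_rot: [-3.141, -0.001, -0.249]
ft_force: [0.1, -0.3, -2.3]
opening: 0.692
grip_force: 30.0
```

```bash
python3 -m crank '[[-1,0,1.5,0,58],[-1,0,2.3,0,58],[-1,0,2.3,0,58]]'
```

```text
t: 28.65
eef_pos: [591.6, 315.4, 36.5]
tcp_rot: [-3.142, -0.0, -0.249]
ft_force: [-2.2, 0.1, 0.0]
opening: 0.691
grip_force: 30.0
```

```bash
python3 -m crank '[[0,0,0.5,0,58],[0,0,0.5,0,76],[0,0,0.5,0,84],[0,0,0.5,0,90],[0,0,0.5,0,90],[0,0,-30,0,90],[0,0,-70,0,90],[0,0,-110,0,90],[0,0,-150,0,90],[0,0,-190,0,90]]'
python3 -m crank '[[-10,40,-40,0,90],[-20,80,-80,0,90],[-30,120,-80,0,90],[-40,160,-80,0,90],[-40,200,-80,0,90],[-40,240,-80,0,90],[-40,280,-80,0,90],[-40,320,-80,0,90],[-40,360,-80,0,90],[-40,400,-80,0,90]]'
python3 -m crank '[[0,40,0,0,90],[0,80,0,0,90],[0,120,0,0,90],[0,140,0,0,90],[0,140,0,0,90],[0,140,0,0,90]]'
python3 - <<'E'
from h import *
T=grab("top","pics/t5.png");S=grab("side","pics/s5.png")
a=T["img"][130:270,235:395];b=S["img"][130:250,180:340]
cv2.imwrite("pics/c6.png",np.hstack([cv2.resize(a,(400,350),interpolation=cv2.INTER_CUBIC),cv2.resize(b,(400,350),interpolation=cv2.INTER_CUBIC)]))
E
```

```text
t: 29.48
eef_pos: [591.4, 315.2, 228.2]
tcp_rot: [3.141, -0.0, -0.249]
ft_force: [0.3, 0.4, -1.1]
opening: 0.944
grip_force: 0.0
t: 30.32
eef_pos: [457.0, -50.7, 306.5]
tcp_rot: [3.141, -0.001, -0.248]
ft_force: [0.7, -0.2, 0.5]
opening: 0.949
grip_force: 0.0
t: 30.82
eef_pos: [423.1, -185.5, 306.2]
tcp_rot: [-3.142, 0.0, -0.251]
ft_force: [0.5, 0.3, -0.6]
opening: 0.944
grip_force: 0.0
```

View pics/c6.png

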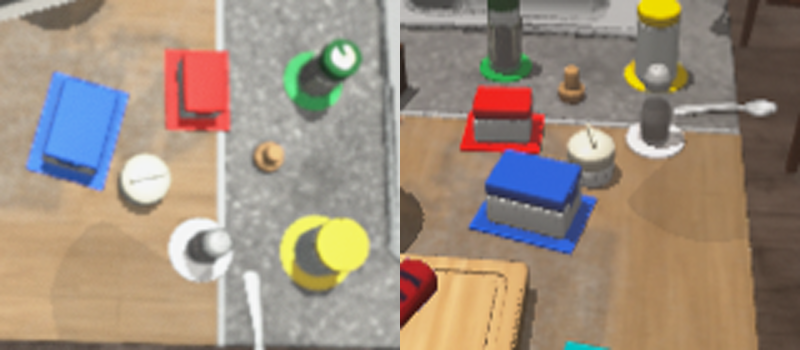

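All five stand on their own mats (lids in the left crop: blue (80,120), red (205,82), green (342,57), yellow (342,245), salt (215,242)). One numeric check before handing in.

Run:
```python
from h import *
S=dict(np.load("pics/s5.npz"));T=dict(np.load("pics/t5.npz"))
print("white side",pix2w(S,282.4,177.4,3)[:2])
for n,u,v,z in(("salt",215,242,88),("green cap",342,57,109),("yellow lid",342,245,95),("red lid",206,82,47),("blue lid",82,116,51)): print(n,pix2w(T,235+u*.4,130+v*.4,z)[:2].round(1))
```

```text
white side [449.87433819 166.41873985]
salt [451.4 164.4]
green cap [667.2  19.6]
yellow lid [452.1  20.6]
red lid [646.7 164.4]
blue lid [597.5 312.5]
```

```bash
python3 -c "
from cell import env
print(env.job_done())"
```

```text
the job is handed in; nothing more can be done
None
```

I took both stacks apart from the top down and set all five things upright on their own mats, each within about 6 mm of centre by camera, with the tubs turned lengthwise; I handed the job in at about 31 s with nothing tipped.

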